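# Wind the watch-case press down one turn

## Robot

A 6-joint arm with a two-finger parallel gripper is mounted at the origin on the work surface. World frame = base frame: x ahead of the robot, y to its left, z up, the work surface at z = 0. Lengths are in m, angles in rad, forces in N, time in s.
With the tool pointing down it reaches from about 0.3 to 0.775 m from the base axis. Payload 14.6 kg.
Tool frame: the origin (TCP) lies between the finger pads; the fingertips stand 19 mm ahead of it and the grasp point (between the pads) is the TCP; z points along the fingers, y is the direction in which the jaws open and shut (so a half turn about z gives the same grasp; the last joint's range is limited). The gripper opens to 94 mm and grips with 3 to 60 N. Pads are 16 mm wide; open, the fingers measure 119 mm over their backs; the gripper's body (75 mm by 177 mm) begins 78 mm behind the grasp point.
Start: joints at [-1.341, 0.3, 1.521, -0, 1.321, -0.067], TCP at [0.161, -0.526, 0.224] pointing down, gripper open.
Joint ranges: [-3.03, 3.03], [-0.79, 2.21], [0.23, 2.52], [-1.04, 4.18], [0, 3.07], [-2.55, 2.55]. Speed limits (rad/s): [2.22, 2.22, 2.57, 3.14, 3.14, 3.14].

## Interface

Orientations are given as [roll, pitch, yaw] about the fixed x, y, z axes, in that order (R = Rz(yaw) Ry(pitch) Rx(roll)).
In Python, from station import telemetry, vision, ctrl gives the robot as it stands. The module is installed in compiled form; this text tells all that it offers.
- The arm moves only by the shell command python3 -m creep 'ROWS' [FORCE]. ROWS is JSON, a list of rows, each a list of 3 entries, a list of its own where there are three numbers: the shift along the tool's x, y, z in units of 50 mm (1.0 is 50 mm), then the turn about the tool's z in units of 8 degrees (1.0 is 8 degrees), then the opening, from 0 (shut) to 1 (fully open). In form: [[[tx, ty, tz], twist, gripper], ...]. A call has 1 to 12 rows; each row is the pose to reach, as a shift and turn from the pose commanded when the call began, along the tool's axes at that moment; what a row does not reach only later rows make up. A row lasts 1/10 s, in which the tool goes at most 50 mm and 8.59 degrees, less where a joint would pass 70% of its speed; a pose out of reach is approached as far as the arm can. A call with a gripper value outside its range is refused whole. The fingers move at their own pace and stop on an object; FORCE is the grip in N (left out, the last holds). Time passes only in rows, so rows that repeat a pose let the fingers close. It gives the time, the measured TCP pose, the force and the opening at its end, in the units of the state.
- telemetry.get_obs(): the state, without advancing time (a new reading comes with each control period).
- vision.camera(name): name is "scene" or "top" or "wrist"; returns a dict with "img" (420x560x3 uint8, red, green, blue), "depth" (420x560 float32, m along the optical axis (not along the pixel's ray), 0 where there is no reading), "vertical_fov" (degrees; the focal length in pixels is half the picture's height over the tangent of half this angle, whatever the lens; pixels are square), "cx", "cy" (the principal point, pixels), "extrinsics" (4x4, takes a point from camera to world coordinates); the wrist camera has in their place "hand_eye" (4x4, takes a point from camera to tool coordinates, whose origin is the TCP and whose axes are the flange's). Camera axes: x right, y down, z forward; pixel columns grow to the right and rows downward; lengths in m; the calibration is good to about 2 mm. A picture is of the moment at which its call begins: read the wrist's pose just before it.
- ctrl.hand_in(): hands the job in, once; it reports no verdict.
The state is a dict: "time_s": time; "qpos": joint angles; "joint_vel": joint speeds; "tau": joint torques, N m; "ee_pos": TCP position; "eef_rot": TCP orientation; "force": force on the tool from outside, world axes, zero at the start; "moment": the same for the moment, N m; "grip_width": finger opening in m.
Only numpy, scipy, OpenCV 4.12 (cv2) and the standard library are available. Lean on these libraries where they do the work, as an engineer would, in place of code of your own. Each camera call takes 0.05 s, during which the arm holds its last target.

## Task

Wind the watch-case press down by exactly one full turn: push its hand wheel round clockwise (seen from above) by the upright handle, so that the handle stops back where it started and the die just meets the watch, then move clear. Only push the handle, gently, with the fingers, never grip it, and do not wind noticeably past the one turn or backwards, or the glass will crack. Leave the other things on the bench where they are.

Things in the scene. Friction and masses are not known exactly. Their poses are not given: they have to be found in the camera images.
- press: bench press for watch cases, bolted down: aluminium base plate 200 x 130 x 16 mm, one column at the back (+x of its own frame) and a head that carries the screw; everything of it but the wheel stays below 165 mm. Origin on the vertical axis of the wheel, at table level. Its yaw varies, and tells nothing of where the handle stands
- wheel_hub (a point): centre of the hand wheel, on its vertical axis at the height of the rim's middle, 178 mm above the table. Black horizontal wheel on top of the press: round rim of 65 mm radius to the middle of the bar, bar 13 mm thick (top of the rim 184.5 mm above the table), three spokes, hub with a nut that ends 191 mm above the table; nothing is higher but the handle. The wheel turns in place and does not move up or down
- handle: upright round steel handle on the wheel's rim at the end of one spoke, 65 mm from the wheel's axis: 19 mm diameter, 45 mm tall, a sleeve that spins freely about itself (its own yaw means nothing). Origin at the centre of its foot, 185 mm above the table, its top at 230 mm. It may stand at any angle round the wheel at the start
- wheel (a joint): angle of the hand wheel in rad: 0 at the start of every run, growing clockwise seen from above, one full turn = 6.283. It turns with stiff friction (about 2 to 3 N at the handle) and stays where it is left; each turn lowers the die by 6 mm; no stop is felt at one turn
- tin: bystander: round aluminium tin, 60 mm diameter, 24 mm high, beside the press; origin under its centre
- tweezers: bystander: steel tweezers lying flat, 120 mm long, 5 mm high, between press and robot; origin near the middle, on the table
- movement_ring: bystander: brass ring, 52 mm diameter, 14 mm high, beside the press; origin under its centre
- spare_die: bystander: white press die with a stub, 38 mm diameter, 22 mm high, beside the press; origin under its centre
- spray_can: bystander: spray can, 58 mm diameter, 165 mm tall, on the left of the bench; origin under its centre
- blower: bystander: dark blue rubber dust blower standing on its base, 64 mm diameter, 110 mm tall with its nozzle, on the right of the bench; origin under its centre
- screwdriver: bystander: small screwdriver with a wooden handle lying flat, 120 mm long, 26 mm high, on the left of the press; origin on the table, under its middle

How it is judged:
On the way, in this order (a step that is already met when the one before it is completed fails the run):
1. the fingers push the handle through the first half of the turn (value of joint wheel between 0.9 and 3.1 rad and contact force between the fingers and handle above 0.2 N).
2. the fingers push the handle through the second half of the turn (value of joint wheel between 3.5 and 6 rad and contact force between the fingers and handle above 0.2 N).
At the end, for the whole second after the job is handed in: the wheel has been turned clockwise by one full turn within 0.2 rad (11 degrees, 13 mm at the handle) and stands still; every bystander is within 20 mm of where it was (value of joint wheel between 6.083 and 6.483 rad and velocity of joint wheel between -0.05 and 0.05 rad/s and distance of each of tin, tweezers, movement_ring, spare_die, spray_can, blower, screwdriver from where it was at the start of the episode below 0.02 m); the robot touches nothing.
It fails at once if the wheel is wound more than 0.35 rad (20 degrees) past one turn (value of joint wheel above 6.633 rad).
It fails at once if the wheel is wound backwards by more than 0.35 rad (20 degrees) (value of joint wheel below -0.35 rad).
It fails at once if the handle is gripped or shoved: more than 30 N between fingers and handle (contact force between the fingers and handle above 30 N).
It fails at once if a bystander is moved, lifted or carried by more than 20 mm (distance of any of tin, tweezers, movement_ring, spare_die, spray_can, blower, screwdriver from where it was at the start of the episode above 0.02 m).
It also fails if it takes over 51 s, if anything falls off the work surface, if the arm or the gripper's body presses on something with over 40 N, if the wrist force passes 120 N, or if a joint passes its speed limit or range.

## Working session

There is one attempt and no reset: what is moved stays moved. The work goes in short steps, Python scripts to look and compute and a shell command to move; the robot and the scene stay as the last step left them, time stands still between calls to the robot, and variables do not carry over. Pictures are saved under pics/ and viewed, and the job is handed in when it is done.

```bash
mkdir -p pics
cat > h.py <<'E'
from station import telemetry, vision, ctrl
import numpy as np, cv2
def cam(n,save=None):
    o=telemetry.get_obs(); c=vision.camera(n)
    if save: cv2.imwrite('pics/'+save,c['img'][:,:,::-1])
    return o,c
def T(o,c):
    if 'extrinsics' in c: return np.array(c['extrinsics'])
    from scipy.spatial.transform import Rotation as R
    M=np.eye(4);M[:3,:3]=R.from_euler('xyz',o['eef_rot']).as_matrix();M[:3,3]=o['ee_pos']
    return M@np.array(c['hand_eye'])
def f(c): return c['img'].shape[0]/2/np.tan(np.radians(c['vertical_fov'])/2)
def plane(o,c,u,v,z):
    M=T(o,c);d=M[:3,:3]@np.array([(u-c['cx'])/f(c),(v-c['cy'])/f(c),1]);p=M[:3,3]
    return p+d*(z-p[2])/d[2]
def cloud(o,c):
    M=T(o,c);D=c['depth'];v,u=np.indices(D.shape)
    P=np.stack([(u-c['cx'])/f(c)*D,(v-c['cy'])/f(c)*D,D],-1)
    return P@M[:3,:3].T+M[:3,3]
E
python3 - <<'E'
from h import *
for n in ['scene','top']:
    o,c=cam(n,n+'1.png'); print(n,T(o,c).round(3).tolist(),c['vertical_fov'],c['cx'],c['cy'],(c['depth']>0).mean())
print(o)
E
```

```text
scene [[0.567, 0.619, -0.544, 1.239], [0.824, -0.415, 0.387, -0.512], [0.014, -0.667, -0.745, 1.07], [0.0, 0.0, 0.0, 1.0]] 54.74982840626368 278.36216912695625 214.0689916429739 0.993937074829932
top [[-0.012, -0.999, 0.049, 0.465], [-1.0, 0.012, 0.014, -0.022], [-0.015, -0.049, -0.999, 1.437], [0.0, 0.0, 0.0, 1.0]] 48.71064447209668 276.94736309557715 203.0717786836371 0.9958801020408163
{'time_s': 0.05, 'qpos': array([-1.34061256e+00,  3.00469654e-01,  1.52157867e+00,  3.40140246e-05,
        1.32071072e+00, -6.66158611e-02]), 'joint_vel': array([ 1.77168432e-03,  1.22079887e-03, -1.08110031e-05, -4.48949189e-04,
       -1.59466608e-03, -1.05778958e-03]), 'tau': array([ 1.84685719e-03, -5.33212459e+01, -3.53710878e+01,  7.11300108e-02,
        2.35506351e-02, -5.61444472e-05]), 'ee_pos': array([ 0.16079508, -0.52571704,  0.22388814]), 'eef_rot': array([-3.14043105e+00, -1.10515105e-04,  2.96791131e-01]), 'force': array([ 0.01696721, -0.03789785, -0.2223267 ]), 'moment': array([ 0.03572725, -0.00560087, -0.04092627]), 'grip_width': 0.09397850977474488}
```

View pics/scene1.png

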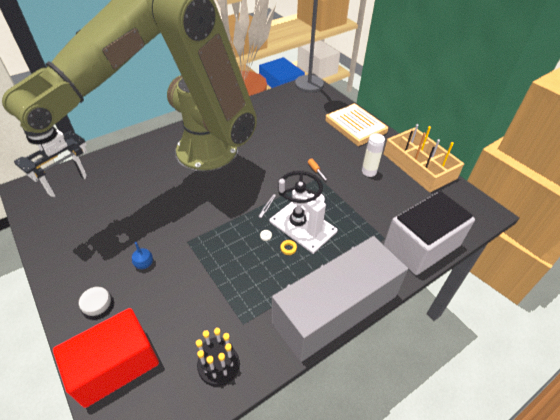

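View pics/top1.png

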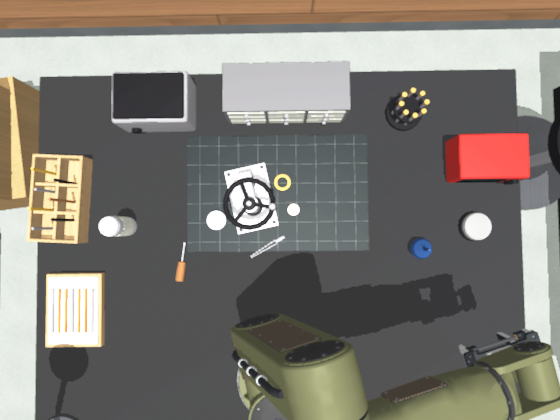

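The scene view shows the press near (300,205). In the top view the wheel hub is at about (249,203) and the handle seems to be at its right, around (272,207). Next I measure both.

Run:
```python
from h import *
for n in ['top','scene']:
    o,c=cam(n); P=cloud(o,c); I=c['img']
    reg=(abs(P[...,0]-0.5)<.2)&(abs(P[...,1]-0)<.2)
    m=reg&(P[...,2]>.225)&(P[...,2]<.24); vu=np.argwhere(m)
    print(n,'handle top',m.sum(),P[m].mean(0) if m.any() else 0, vu.mean(0) if m.any() else 0)
    w=reg&(P[...,2]>.165)&(P[...,2]<.19)&(I.max(-1)<60); q=P[w]
    print('wheel',w.sum(),q.mean(0),(q.min(0)+q.max(0))/2,q.min(0),q.max(0))
    (cx,cy),r=cv2.minEnclosingCircle(q[:,:2].astype(np.float32)); print('circ',cx,cy,r)
    if n=='top': cv2.imwrite('pics/topz.png',cv2.resize(I[140:280,160:320,::-1],None,fx=5,fy=4.2857,interpolation=cv2.INTER_CUBIC))
    else: cv2.imwrite('pics/scz.png',cv2.resize(I[120:270,220:400,::-1],None,fx=4,fy=4,interpolation=cv2.INTER_CUBIC))
```

```text
top handle top 37 [0.51637165 0.01065429 0.22999248] [206.51351351 271.13513514]
wheel 249 [0.52970103 0.08320597 0.18362332] [0.52874511 0.07195295 0.18226368] [0.46091747 0.00399897 0.17535615] [0.59657275 0.13990693 0.18917122]
circ 0.5283243656158447 0.0726315900683403 0.06953421235084534
scene handle top 19 [0.52104454 0.00898434 0.22816215] [181.         281.84210526]
wheel 322 [0.53571444 0.07795186 0.18121317] [0.53095183 0.07078456 0.17835238] [0.46334868 0.0010746  0.16829922] [0.59855498 0.14049451 0.18840555]
circ 0.5324835777282715 0.0707845538854599 0.07115637511014938
```

View pics/topz.png

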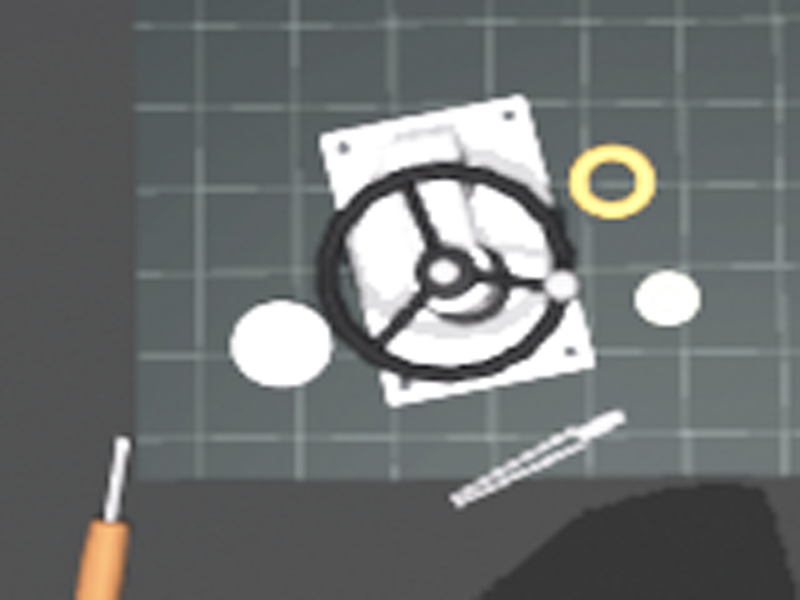

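View pics/scz.png

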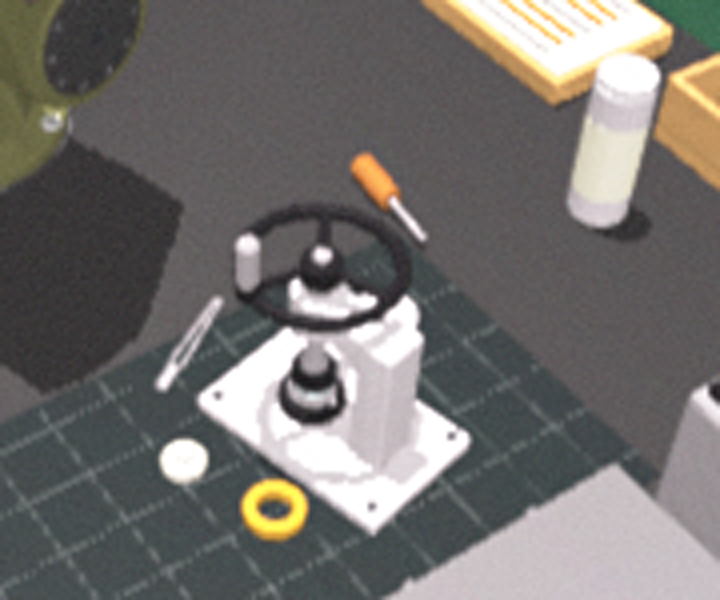

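The handle stands at about -102° around the hub, which is at (0.53, 0.072). I'll close the fingers and use them as a single pusher at fixed yaw. First I travel to a spot outside the wheel on the trailing side.

```bash
python3 -m creep '[[[1,-0.55,0],0.2,0],[[2,-1.1,0],0.4,0],[[3,-1.7,0],0.6,0],[[4,-2.3,0],0.8,0],[[5,-2.8,0],1.0,0],[[6,-3.4,0],1.2,0],[[7,-4,0],1.4,0],[[8,-4.5,0],1.6,0],[[9,-5.1,0],1.8,0],[[10,-5.7,0],2,0],[[11.1,-6.3,0],2.13,0],[[11.1,-6.3,0],2.13,0]]'
```

```text
time_s: 1.4
ee_pos: [0.5743, -0.0883, 0.2244]
eef_rot: [3.142, 0.0, -0.001]
force: [0.8, -0.7, 0.2]
grip_width: 0.002
```

```bash
python3 -m creep '[[[0.3,-0.3,0],0,0],[[0.5,-0.5,0],0,0],[[0.5,-0.5,0],0,0],[[0.5,-0.5,0],0,0]]'
python3 - <<'E'
from h import *
o,c=cam('wrist','w1.png'); P=cloud(o,c); print(o['ee_pos'],o['eef_rot'])
for n in ['wrist','top']:
  if n=='top': o,c=cam(n,'top2.png');P=cloud(o,c)
  m=(P[...,2]>.224)&(P[...,2]<.236)&(np.hypot(P[...,0]-.52,P[...,1]-.01)<.03)
  if m.any():
    vu=np.argwhere(m); print(n,m.sum(),P[m].mean(0),plane(o,c,vu[:,1].mean(),vu[:,0].mean(),.23))
  w=(P[...,2]>.165)&(P[...,2]<.19)&(np.hypot(P[...,0]-.53,P[...,1]-.07)<.09)&(c['img'].max(-1)<70)
  if w.sum()>5: print(w.sum(),P[w].min(0),P[w].max(0),cv2.minEnclosingCircle(P[w][:,:2].astype(np.float32)))
E
```

```text
time_s: 1.8
ee_pos: [0.5977, -0.066, 0.2243]
eef_rot: [3.141, 0.0, -0.001]
force: [0.0, -0.8, -0.2]
grip_width: 0.0002
[ 0.59766337 -0.06597629  0.22433584] [ 3.14148229e+00  4.07453432e-04 -1.16670575e-03]
wrist 52 [0.52810454 0.01090869 0.22521876] [0.53229034 0.00861777 0.23      ]
4601 [0.48585219 0.00950562 0.16536061] [0.60101702 0.12513485 0.1866052 ] ((0.5374776721000671, 0.07361717522144318), 0.06698890030384064)
top 7 [0.51965719 0.01619479 0.22960309] [0.51964012 0.01618155 0.23      ]
523 [0.46091896 0.01179898 0.17476295] [0.59694826 0.14269747 0.18987605] ((0.5280198454856873, 0.07355838268995285), 0.06987863034009933)
```

View pics/w1.png

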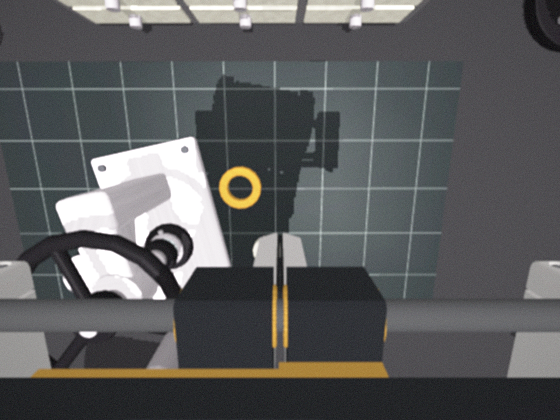

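The wrist view shows the closed fingers at about (280,250) and the wheel rim at lower left, with no contact. Next I enter behind the handle on its trailing side.

```bash
python3 -m creep '[[[-0.2,-0.5,0],0,0],[[-0.4,-1.0,0],0,0],[[-0.64,-1.5,0.05],0,0],[[-0.64,-1.7,0.16],0,0],[[-0.64,-1.7,0.16],0,0],[[-0.64,-1.7,0.16],0,0]]'
python3 - <<'E'
from h import *
c0=np.array([.5285,.0725])
p=telemetry.get_obs()['ee_pos'];print(p)
for a in range(-56,-480,-4):
    t=np.radians(a);q=c0+.065*np.array([np.cos(t),np.sin(t)])
    print(a,'%.2f %.2f'%((q[0]-.566)/.05,-(q[1]-.019)/.05),end=' | ')
o,c=cam('scene','s2.png'); cv2.imwrite('pics/s2z.png',cv2.resize(c['img'][120:270,220:400,::-1],None,fx=4,fy=4))
E
```

```text
time_s: 2.5
ee_pos: [0.5665, 0.0189, 0.2165]
eef_rot: [3.141, -0.0, -0.001]
force: [-0.7, -0.5, 0.4]
grip_width: 0.0004
[0.56646565 0.01888686 0.2164743 ]
-56 -0.02 0.01 | -60 -0.10 0.06 | -64 -0.18 0.10 | -68 -0.26 0.14 | -72 -0.35 0.17 | -76 -0.44 0.19 | -80 -0.52 0.21 | -84 -0.61 0.22 | -88 -0.70 0.23 | -92 -0.80 0.23 | -96 -0.89 0.22 | -100 -0.98 0.21 | -104 -1.06 0.19 | -108 -1.15 0.17 | -112 -1.24 0.14 | -116 -1.32 0.10 | -120 -1.40 0.06 | -124 -1.48 0.01 | -128 -1.55 -0.05 | -132 -1.62 -0.10 | -136 -1.69 -0.17 | -140 -1.75 -0.23 | -144 -1.80 -0.31 | -148 -1.85 -0.38 | -152 -1.90 -0.46 | -156 -1.94 -0.54 | -160 -1.97 -0.63 | -164 -2.00 -0.71 | -168 -2.02 -0.80 | -172 -2.04 -0.89 | -176 -2.05 -0.98 | -180 -2.05 -1.07 | -184 -2.05 -1.16 | -188 -2.04 -1.25 | -192 -2.02 -1.34 | -196 -2.00 -1.43 | -200 -1.97 -1.51 | -204 -1.94 -1.60 | -208 -1.90 -1.68 | -212 -1.85 -1.76 | -216 -1.80 -1.83 | -220 -1.75 -1.91 | -224 -1.69 -1.97 | -228 -1.62 -2.04 | -232 -1.55 -2.09 | -236 -1.48 -2.15 | -240 -1.40 -2.20 | -244 -1.32 -2.24 | -248 -1.24 -2.28 | -252 -1.15 -2.31 | -256 -1.06 -2.33 | -260 
[... 296 characters left out ...]
324 0.30 -1.83 | -328 0.35 -1.76 | -332 0.40 -1.68 | -336 0.44 -1.60 | -340 0.47 -1.51 | -344 0.50 -1.43 | -348 0.52 -1.34 | -352 0.54 -1.25 | -356 0.55 -1.16 | -360 0.55 -1.07 | -364 0.55 -0.98 | -368 0.54 -0.89 | -372 0.52 -0.80 | -376 0.50 -0.71 | -380 0.47 -0.63 | -384 0.44 -0.54 | -388 0.40 -0.46 | -392 0.35 -0.38 | -396 0.30 -0.31 | -400 0.25 -0.23 | -404 0.19 -0.17 | -408 0.12 -0.10 | -412 0.05 -0.05 | -416 -0.02 0.01 | -420 -0.10 0.06 | -424 -0.18 0.10 | -428 -0.26 0.14 | -432 -0.35 0.17 | -436 -0.44 0.19 | -440 -0.52 0.21 | -444 -0.61 0.22 | -448 -0.70 0.23 | -452 -0.80 0.23 | -456 -0.89 0.22 | -460 -0.98 0.21 | -464 -1.06 0.19 | -468 -1.15 0.17 | -472 -1.24 0.14 | -476 -1.32 0.10 |
```

View pics/s2z.png

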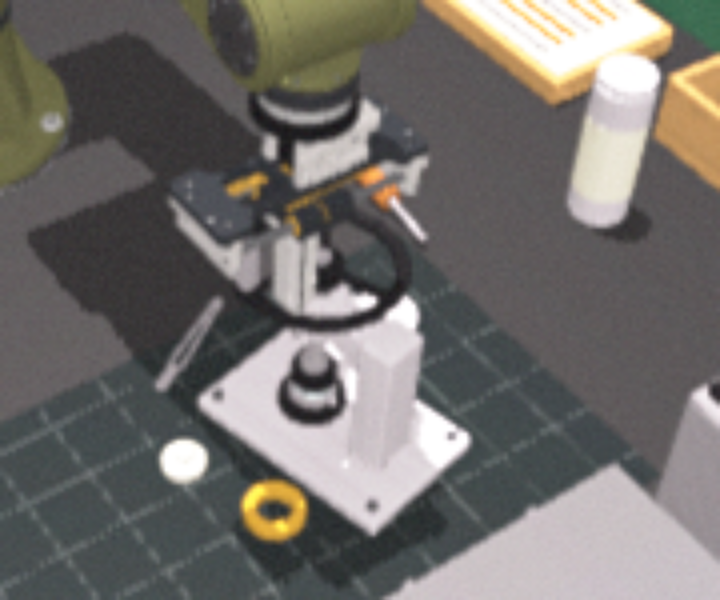

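The fingers are behind the handle, just over the rim, with no contact. I start the circular push at about 4° per row.

```bash
python3 -m creep '[[[-0.10,0.06,0],0,0],[[-0.18,0.10,0],0,0],[[-0.26,0.14,0],0,0],[[-0.35,0.17,0],0,0],[[-0.39,0.18,0],0,0],[[-0.44,0.19,0],0,0],[[-0.48,0.20,0],0,0],[[-0.52,0.21,0],0,0],[[-0.57,0.22,0],0,0],[[-0.61,0.22,0],0,0],[[-0.70,0.23,0],0,0],[[-0.80,0.23,0],0,0]]'
```

```text
time_s: 3.75
ee_pos: [0.526, 0.0083, 0.2165]
eef_rot: [3.142, -0.0, -0.001]
force: [1.8, -0.1, -1.1]
grip_width: 0.0003
```

```bash
python3 -m creep '[[[-0.09,-0.01,0],0,0],[[-0.18,-0.02,0],0,0],[[-0.26,-0.04,0],0,0],[[-0.35,-0.06,0],0,0],[[-0.44,-0.09,0],0,0],[[-0.52,-0.13,0],0,0],[[-0.60,-0.17,0],0,0],[[-0.68,-0.22,0],0,0],[[-0.75,-0.28,0],0,0],[[-0.82,-0.33,0],0,0],[[-0.89,-0.40,0],0,0],[[-0.95,-0.46,0],0,0]]'
python3 - <<'E'
from h import *
for n in ['top','scene']:
    o,c=cam(n,n+'3.png')
    s=(slice(140,280),slice(160,320)) if n=='top' else (slice(120,270),slice(220,400))
    cv2.imwrite(f'pics/{n}3z.png',cv2.resize(c['img'][s][...,::-1],None,fx=4,fy=4))
E
```

```text
time_s: 4.95
ee_pos: [0.4783, 0.0317, 0.2164]
eef_rot: [3.142, 0.0, -0.001]
force: [0.6, -1.7, 0.9]
grip_width: 0.0006
```

View pics/top3z.png

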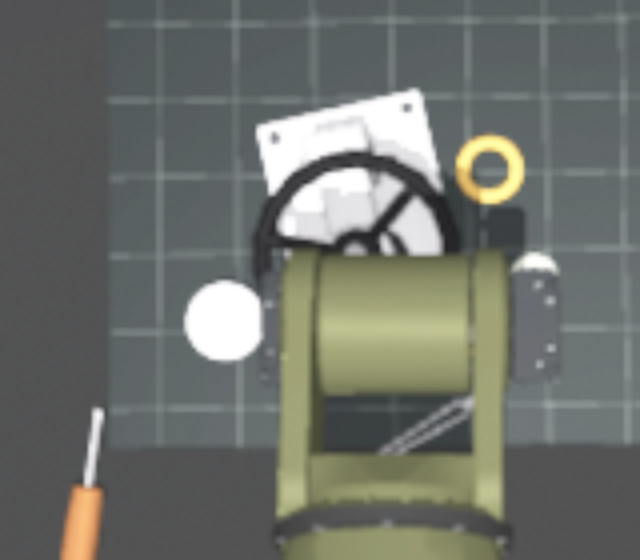

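View pics/scene3z.png

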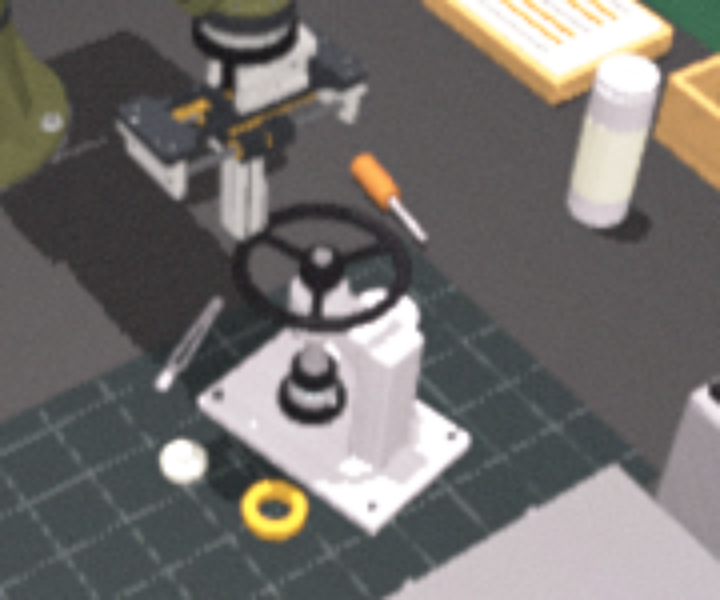

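The wheel has followed by about 55° (the visible spokes agree), and the finger trails the handle by about 16°. I continue.

```bash
python3 -m creep '[[[-0.05,-0.08,0],0,0],[[-0.10,-0.15,0],0,0],[[-0.15,-0.23,0],0,0],[[-0.19,-0.31,0],0,0],[[-0.22,-0.40,0],0,0],[[-0.25,-0.48,0],0,0],[[-0.27,-0.57,0],0,0],[[-0.29,-0.66,0],0,0],[[-0.30,-0.75,0],0,0],[[-0.30,-0.84,0],0,0],[[-0.30,-0.93,0],0,0],[[-0.29,-1.02,0],0,0]]'
```

```text
time_s: 6.25
ee_pos: [0.4643, 0.0828, 0.2164]
eef_rot: [3.142, 0.0, -0.001]
force: [0.6, -3.3, -0.6]
grip_width: 0.0006
```

```bash
python3 -m creep '[[[0.02,-0.09,0],0,0],[[0.04,-0.18,0],0,0],[[0.07,-0.26,0],0,0],[[0.10,-0.35,0],0,0],[[0.14,-0.43,0],0,0],[[0.19,-0.51,0],0,0],[[0.24,-0.58,0],0,0],[[0.29,-0.66,0],0,0],[[0.35,-0.72,0],0,0],[[0.42,-0.79,0],0,0],[[0.49,-0.84,0],0,0],[[0.56,-0.90,0],0,0]]'
python3 - <<'E'
from h import *
for n in ['scene']:
    o,c=cam(n,n+'4.png')
    s=(slice(140,280),slice(160,320)) if n=='top' else (slice(120,270),slice(220,400))
    cv2.imwrite(f'pics/{n}4z.png',cv2.resize(c['img'][s][...,::-1],None,fx=4,fy=4))
E
```

```text
time_s: 7.45
ee_pos: [0.4926, 0.1277, 0.2164]
eef_rot: [-3.141, 0.0, -0.001]
force: [-2.2, 0.6, 0.0]
grip_width: 0.0008
```

View pics/scene4z.png

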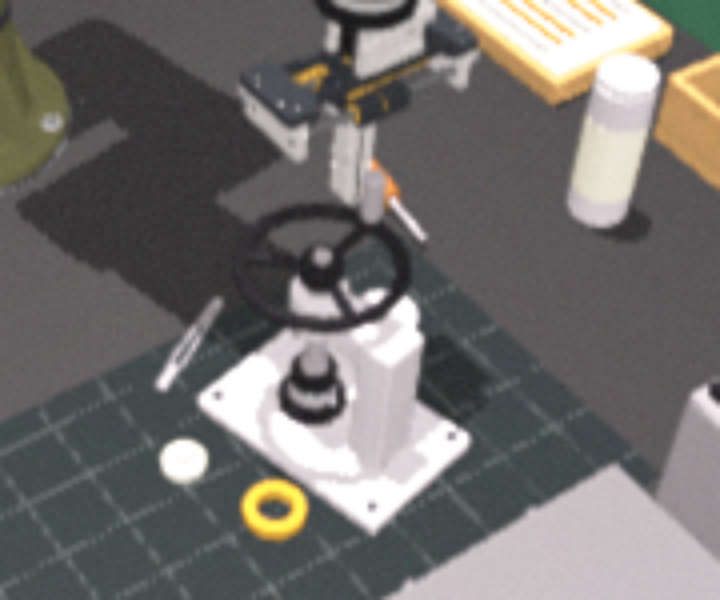

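The finger is at zoom (350,190), directly behind the handle at (373,195), tracking well.

```bash
python3 -m creep '[[[0.08,-0.05,0],0,0],[[0.16,-0.09,0],0,0],[[0.24,-0.13,0],0,0],[[0.33,-0.16,0],0,0],[[0.42,-0.18,0],0,0],[[0.50,-0.20,0],0,0],[[0.59,-0.21,0],0,0],[[0.68,-0.22,0],0,0],[[0.78,-0.22,0],0,0],[[0.87,-0.21,0],0,0],[[0.96,-0.20,0],0,0],[[1.04,-0.18,0],0,0]]'
```

```text
time_s: 8.7
ee_pos: [0.5447, 0.1363, 0.2164]
eef_rot: [3.142, 0.0, -0.001]
force: [-3.7, -1.7, 0.1]
grip_width: 0.0004
```

```bash
python3 -m creep '[[[0.09,0.02,0],0,0],[[0.18,0.05,0],0,0],[[0.26,0.09,0],0,0],[[0.34,0.13,0],0,0],[[0.42,0.18,0],0,0],[[0.49,0.24,0],0,0],[[0.56,0.29,0],0,0],[[0.63,0.36,0],0,0],[[0.69,0.42,0],0,0],[[0.74,0.50,0],0,0],[[0.79,0.57,0],0,0],[[0.84,0.65,0],0,0]]'
```

```text
time_s: 9.9
ee_pos: [0.5865, 0.1036, 0.2165]
eef_rot: [-3.142, -0.0, -0.001]
force: [-0.8, 2.0, 0.4]
grip_width: 0.0002
```

```bash
python3 -m creep '[[[0.04,0.08,0],0,0],[[0.07,0.17,0],0,0],[[0.10,0.25,0],0,0],[[0.12,0.34,0],0,0],[[0.14,0.43,0],0,0],[[0.15,0.52,0],0,0],[[0.15,0.61,0],0,0],[[0.15,0.70,0],0,0],[[0.14,0.79,0],0,0],[[0.12,0.88,0],0,0],[[0.10,0.97,0],0,0],[[0.07,1.05,0],0,0]]'
python3 - <<'E'
from h import *
for n in ['scene','top']:
    o,c=cam(n,n+'5.png')
    s=(slice(140,280),slice(160,320)) if n=='top' else (slice(120,270),slice(220,400))
    cv2.imwrite(f'pics/{n}5z.png',cv2.resize(c['img'][s][...,::-1],None,fx=4,fy=4))
E
```

```text
time_s: 11.1
ee_pos: [0.5897, 0.0509, 0.2165]
eef_rot: [3.142, -0.0, -0.001]
force: [0.8, 1.7, -0.2]
grip_width: 0.0007
```

View pics/scene5z.png

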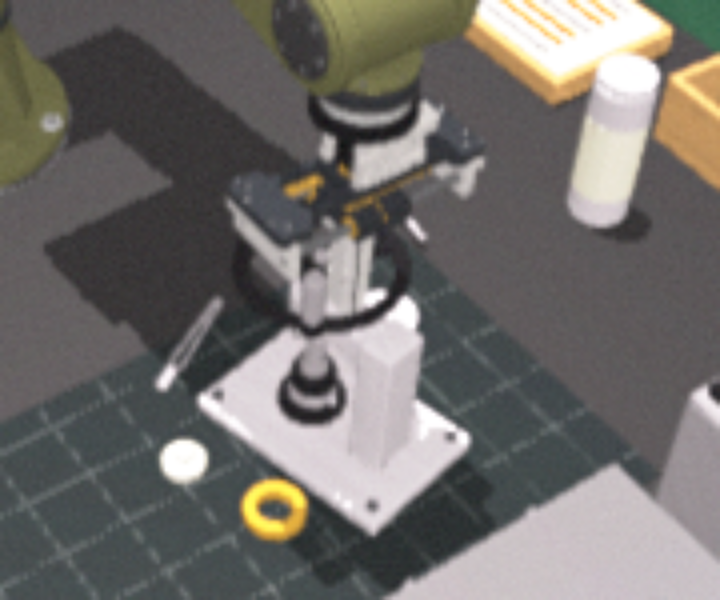

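View pics/top5z.png

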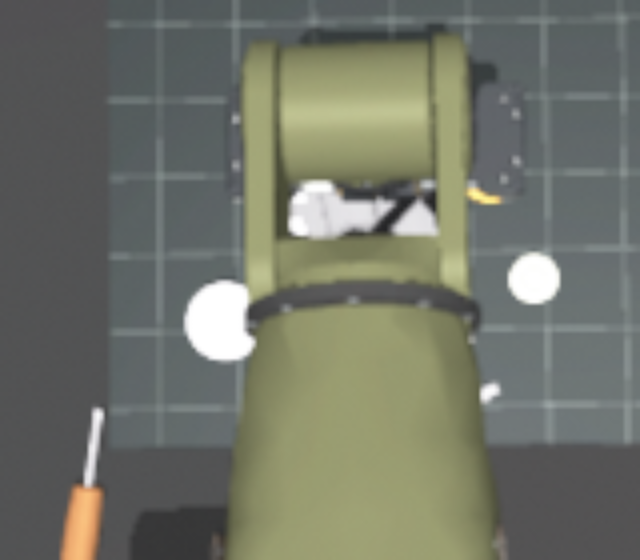

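The handle, at zoom (313,295), is just ahead of the fingers and about 60° short of the start. I push to about 15° short, then back off to measure.

```bash
python3 -m creep '[[[-0.03,0.09,0],0,0],[[-0.07,0.17,0],0,0],[[-0.12,0.25,0],0,0],[[-0.17,0.32,0],0,0],[[-0.22,0.40,0],0,0],[[-0.28,0.46,0],0,0],[[-0.35,0.53,0],0,0],[[-0.42,0.58,0],0,0],[[-0.49,0.64,0],0,0],[[-0.57,0.69,0],0,0],[[-0.65,0.73,0],0,0],[[-0.73,0.77,0],0,0]]'; python3 -m creep '[[[0.1,-0.05,0],0,0],[[0.3,-0.1,0],0,0],[[0.6,0.3,0],0,0],[[1,1,0],0,0],[[1,2,0],0,0],[[1,3,0],0,0],[[1,4,0],0,0],[[1,4,0],0,0],[[1,4,0],0,0]]'
python3 - <<'E'
from h import *
for n in ['scene','top']:
    o,c=cam(n,n+'6.png');P=cloud(o,c)
    m=(P[...,2]>.225)&(P[...,2]<.24)&(np.hypot(P[...,0]-.53,P[...,1]-.0725)<.09)
    print(n,m.sum(),P[m].mean(0),np.argwhere(m).mean(0))
    s=(slice(140,280),slice(160,320)) if n=='top' else (slice(120,270),slice(220,400))
    cv2.imwrite(f'pics/{n}6z.png',cv2.resize(c['img'][s][...,::-1],None,fx=4,fy=4))
E
```

```text
time_s: 12.4
ee_pos: [0.5529, 0.0127, 0.2165]
eef_rot: [-3.142, -0.0, -0.001]
force: [1.6, -0.1, 0.3]
grip_width: 0.0003
time_s: 13.3
ee_pos: [0.6034, -0.1879, 0.2157]
eef_rot: [-3.141, 0.001, -0.002]
force: [0.0, -0.4, 0.2]
grip_width: 0.0004
scene 21 [0.53635854 0.00753475 0.22851631] [184.04761905 284.38095238]
top 38 [0.53122388 0.00905948 0.22985136] [200.81578947 271.68421053]
```

View pics/top6z.png

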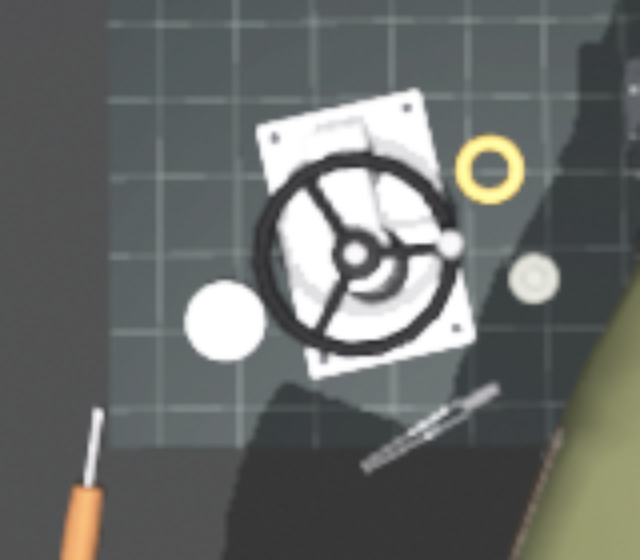

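In the same camera, the handle is at px (271.7,200.8) and was at (271.1,206.5) at the start. That leaves it about 15 mm (13°) short, and the scene camera agrees. Bystanders look unmoved. One last 15 mm push follows.

```bash
python3 -m creep '[[[0,-1,0],0,0],[[0,-2,0],0,0],[[0,-3,0],0,0],[[-0.2,-3.6,0],0,0],[[-0.4,-4.0,0],0,0],[[-0.7,-4.05,0],0,0],[[-0.85,-4.05,0],0,0],[[-0.93,-4.02,0],0,0]]'; python3 -m creep '[[[-0.04,0.01,0],0,0],[[-0.08,0.02,0],0,0],[[-0.13,0.04,0],0,0],[[-0.18,0.06,0],0,0],[[-0.23,0.07,0],0,0],[[-0.28,0.08,0],0,0],[[-0.33,0.09,0],0,0],[[-0.37,0.10,0],0,0],[[-0.37,0.10,0],0,0]]'; python3 -m creep '[[[0.1,-0.05,0],0,0],[[0.3,-0.1,0],0,0],[[0.6,0.2,0],0,0],[[0.9,0.6,0],0,0],[[1.3,1,0],0,0],[[1.3,2,0],0,0],[[1.3,3,0],0,0],[[1.3,4,0],0,0],[[1.3,4,0],0,0],[[1.3,4,0],0,0]]'
python3 - <<'E'
from h import *
for n in ['scene','top']:
    o,c=cam(n,n+'7.png');P=cloud(o,c)
    m=(P[...,2]>.225)&(P[...,2]<.24)&(np.hypot(P[...,0]-.53,P[...,1]-.0725)<.09)
    print(n,m.sum(),P[m].mean(0),np.argwhere(m).mean(0))
    s=(slice(140,280),slice(160,320)) if n=='top' else (slice(120,270),slice(220,400))
    cv2.imwrite(f'pics/{n}7z.png',cv2.resize(c['img'][s][...,::-1],None,fx=4,fy=4))
E
```

```text
time_s: 14.2
ee_pos: [0.5564, 0.0146, 0.2168]
eef_rot: [3.142, -0.001, 0.001]
force: [0.6, 0.6, -0.1]
grip_width: 0.0007
time_s: 15.1
ee_pos: [0.5379, 0.0089, 0.2165]
eef_rot: [3.142, 0.0, -0.001]
force: [0.6, -0.2, -0.6]
grip_width: 0.0005
time_s: 16.1
ee_pos: [0.6033, -0.192, 0.2157]
eef_rot: [-3.141, 0.001, -0.002]
force: [-0.2, 0.4, -0.2]
grip_width: 0.0006
scene 19 [0.52070147 0.00805442 0.22859945] [180.94736842 281.52631579]
top 37 [0.51709477 0.01058745 0.22959776] [206.24324324 271.16216216]
```

View pics/top7z.png

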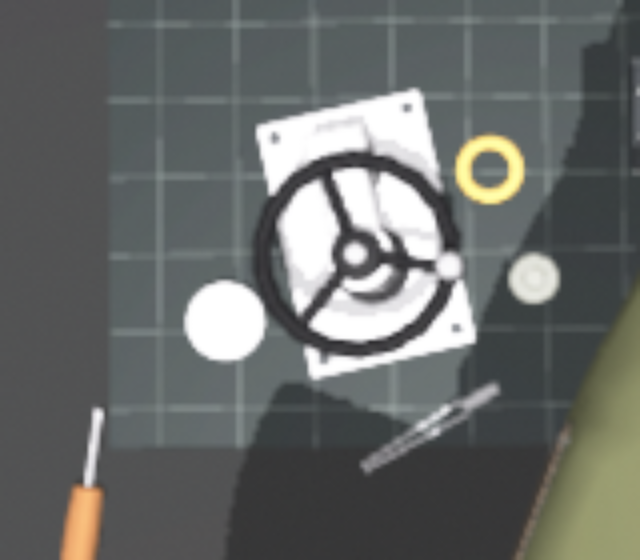

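View pics/scene7.png

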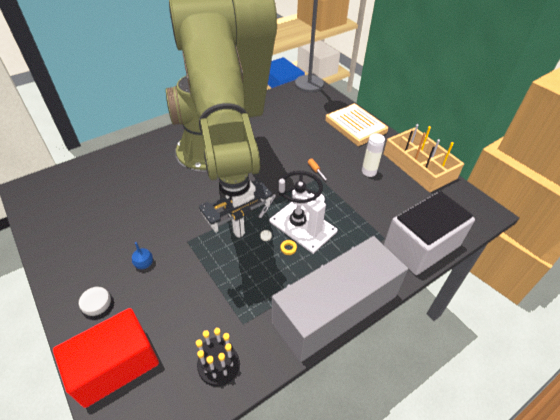

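The handle is back at px (271.2,206.2), within about 1 mm of its starting (271.1,206.5). The bystanders look undisturbed and the arm is clear.

```bash
python3 -c "
from station import ctrl; print(ctrl.hand_in())"
```

```text
the job is handed in; nothing more can be done
None
```

I wound the press wheel one full turn clockwise and handed the job in at about 16 s. No verdict was reported.

- **How it was pushed:** I used the closed fingers as a single pusher behind the handle. I stopped about 13° short to measure, then gave one last 15 mm push and moved clear.
- **Handle position:** in the top camera the handle is within about 0.7 mm (0.01 rad) of where it started. The scene camera shows it within about 1 mm.
- **Forces:** the readings after each move stayed below about 5 N. Forces within a move were not logged, so a brief peak would not show.
- **Bystanders:** they looked unmoved in the last pictures. I checked them by eye only and did not measure their positions.
- **Clearance:** at the end the tool was about 0.2 m from the handle, with no contact force above the sensor's noise.

No check failed or disagreed.

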